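Hold the long cell in the photometer's beam

ROBOT

A 6-joint arm with a two-finger parallel gripper is mounted at the origin on a cart in front of the work surface, level with it; the furniture and walls round the work are solid. World frame = base frame: x ahead of the robot, y to its left, z up, the work surface at z = 0. Lengths are in m, angles in rad, forces in N, time in s.
With the tool pointing down it reaches from about 0.325 to 0.85 m from the base axis. Payload 15.5 kg.
Tool frame: the origin (TCP) lies between the finger pads; the fingertips stand arm.finger_overhang ahead of it and the grasp point (between the pads) is the TCP (arm.finger_overhang is the distance from the TCP to the fingertips, in m); z points along the fingers, y is the line along which they close (so a half turn about z gives the same grasp; the last joint's range is limited). The gripper opens to 91 mm and grips with 3 to 60 N. Pads are 32 mm wide; open, the fingers measure 118 mm over their backs; the gripper's body (76 mm by 178 mm) begins 60 mm behind the grasp point.
Start: joints at [1.25, 0.494, 1.345, -0, 1.302, -0.096], TCP at [0.139, 0.609, 0.233] pointing down, gripper open.
Joint ranges: [-2.91, 2.91], [-0.82, 2.16], [0.22, 2.67], [-1.22, 4.37], [0.12, 2.79], [-3.08, 3.08]. Speed limits (rad/s): [1.89, 1.89, 2.57, 3.01, 3.01, 3.01].

INTERFACE

Orientations are given as a 3x3 rotation matrix whose columns are the frame's x, y, z axes.
In Python, from rig import arm, camera, camera_info gives the robot as it stands.
- The arm moves only by the tool step_arm, never from a script. Its argument "increments" is a list of rows, each a list of 3 entries, a list of its own where there are three numbers: the finger opening in cm, from 0 to 9.12, then the shift along the tool's x, y, z in cm, then the turn about the tool's z in rad. A call has 1 to 8 rows; each row shifts and turns the commanded pose from where the row before left it, along the tool's axes as they then stand; what a row does not reach is not made up. A row lasts 1/10 s, in which the tool goes at most 50 mm and 8.59 degrees, less where a joint would pass 70% of its speed; a pose out of reach is approached as far as the arm can. A call with a gripper value outside its range is refused whole. The fingers move at their own pace and stop on an object; the grip force is fixed at half the most. Time passes only in rows, so rows that do not move let the fingers close. It gives the time, the measured TCP pose, the force, the opening and the grip force at its end, in the units of the state.
- arm.sense(): the state, without advancing time (a new reading comes with each control period).
- camera(name): name is "side" or "top" or "wrist"; returns the picture (400x640x3 uint8, red, green, blue); there is no depth.
- camera_info(name): a dict with "fx", "fy", "cx", "cy" (pixels), "R" (3x3) and "t" (3): a world point X has camera coordinates R X + t. Camera axes: x right, y down, z forward; pixel columns grow to the right and rows downward; lengths in m; the calibration is good to about 2 mm. A picture is of the moment at which its call begins: read the wrist's pose just before it. camera_info takes no time and is no camera call; for the wrist camera it gives the pose at the moment of the call.
- arm.hand_in(): hands the job in; it is judged then, once.
The state is a dict: "clock": time; "qpos": joint angles; "dq": joint speeds; "effort": joint torques, N m; "tcp_pos": TCP position; "tcp_rot": TCP orientation; "contact_force": force on the tool from outside, world axes, zero at the start; "ft_torque": the same for the moment, N m; "opening": finger opening in m; "finger_force": force on a finger pad.
Only numpy, scipy, OpenCV 4.12 (cv2) and the standard library are available. Lean on these libraries where they do the work, as an engineer would, in place of code of your own. Each camera call takes 0.05 s, during which the arm holds its last target. There are 200 camera calls.

TASK

Lift the lid of the photometer's sample compartment until it rests on its stop and let go of it. Then take the long cell out of the rack, gripping it by its two broad frosted faces only (never touch its clear end windows), leave the two short cells where they stand, and hold the long cell upright in the light path inside the compartment: centred between the two lens barrels, its clear windows facing the lenses, touching nothing but your fingers. There is no cell carriage fitted, so the program finishes while still holding the cell there for the reading.

Things in the scene. Friction and masses are not known exactly. Their poses are not given: they have to be found in the camera images.
- photometer: White bench photometer, 230 x 146 mm, fixed. Origin on the bench under the middle of its sample well; x points from its front (robot side) to its rear, along the beam; z up. Well: open on top under the lid, inside 124 mm (x) by 130 mm (y), walls 8 mm, rim 92 mm and inner floor 14 mm above the bench. Behind it (x = 62 to 160 mm) the solid lamp housing, also 92 mm high.
- beam_mid (a point): Middle of the light path, in the well's centre 66 mm above the bench; axes as the photometer's (x along the beam). Two black lens barrels, 30 mm in diameter, stick out of the well's front and rear walls along the beam; their faces are 33 mm before and 33 mm behind this point.
- lid (a joint): Lid angle in rad: 0 closed (level), 2.0 fully open on its stop, leaning back past upright, where it stays by itself; let go below about 1.5 it falls shut. The lid weighs about 0.25 kg, is 10 mm thick and swings freely, up and to the rear, about lid_hinge.
- lid_hinge (a point): Middle of the lid's hinge axis, at the rear edge of the well, 68 mm behind the photometer's origin and 97 mm above the bench; the axis runs along the photometer's y.
- lid_handle (a point): Middle of the lid's handle: a round bar, 10 mm thick, 90 mm long along the photometer's y, held by an arm at each end in front of the lid; 28 mm free gap between bar and lid edge. 176 mm from the hinge axis; 100 mm above the bench when closed. Can be pinched from above, one finger before and one behind it, opened only some 30 mm; it turns between the fingers as the lid swings.
- rack: White plastic cell rack, 56 mm (x) by 212 mm (y), 18 mm high, fixed to the bench; origin under its centre. Three equal pockets 10 mm deep in a row along its y axis, 68 mm apart; the cells stand in them with their long sides along the rack's y and stick out 40 mm.
- long_cell_center (a point): Centre of the long cell, half-way up its glass. The long cell is a glass prism cell 24 mm thick (x), 47 mm long (y) and 50 mm high (z), with a narrower white cover rising 4 mm above the glass; about 85 g. It is the only long one of the three cells. Axes: x across the two frosted faces, y along the light's way through it.
- long_cell: The long cell as a whole (glass and cover); origin at the centre of its underside, axes as at its centre.
- long_cell_frosted: The long cell's two broad frosted (milky) faces, 46 mm long and 50 mm high, at x = -12 and +12 mm of the cell; the fingers belong here. Origin and axes as the cell's body.
- long_cell_windows: The long cell's two clear end windows, 18 mm wide and 50 mm high, at y = -23.5 and +23.5 mm of the cell; never touched. Origin and axes as the cell's body.
- short_cell_1_center (a point): Centre of a short cell (24 mm thick, 27 mm long, 50 mm high, the same white cover), which stays in the rack.
- short_cell_2_center (a point): Centre of the other short cell, just like the first; it stays in the rack.
Mind the look-alikes: they are no part of the job. What is shaped like the long_cell but purple or red is not meant.

How it is judged:
On the way, in this order (a step that is already met when the one before it is completed fails the run):
1. the lid is up on its stop (over 1.9 rad), still, and let go (value of joint lid above 1.9 rad and velocity of joint lid below 0.1 rad/s and contact force between each of the arm, the fingers and lid below 0.1 N), for 0.2 s.
2. the long cell is lifted clear of the rack by its frosted faces (contact force between the fingers and long_cell_frosted above 1 N and height (world z) of long_cell_center above 0.05 m and contact force between long_cell and rack below 0.1 N), for 0.2 s.
At the end, for the whole second after the job is handed in: The lid is open on its stop (over 1.85 rad); the fingers hold the long cell by its frosted faces, still, touching nothing else, its centre within 6 mm of the beam sideways, 9 mm in height and 9 mm along it, windows facing the lenses and upright within 0.15 rad (value of joint lid above 1.85 rad and contact force between the fingers and long_cell_frosted above 1 N and contact force between long_cell and photometer below 0.1 N and y of long_cell_center in the frame of beam_mid between -0.006 and 0.006 m and z of long_cell_center in the frame of beam_mid between -0.009 and 0.009 m and x of long_cell_center in the frame of beam_mid between -0.009 and 0.009 m and angle between the y axis of long_cell and the x axis of photometer, either way round below 0.15 rad and angle between long_cell's own z axis and vertical below 0.15 rad and linear speed of long_cell below 0.02 m/s); the arm keeps its last pose, push and grip.
It fails at once if the robot touches a clear window of the long cell (contact force between any of the fingers, the arm and long_cell_windows above 0.5 N).
It fails at once if a short cell is taken out of its place or knocked (distance of any of short_cell_1_center, short_cell_2_center from where it was at the start of the episode above 0.025 m).
It also fails if it takes over 58 s, if anything falls off the work surface, if the arm or the gripper's body presses on something with over 40 N, if the wrist force passes 120 N, or if a joint passes its speed limit or range.

## Working session

There is one attempt and no reset: what is moved stays moved. The work goes in short steps, Python scripts to look and compute and a tool call to move; the robot and the scene stay as the last step left them, time stands still between calls to the robot, and variables do not carry over. Pictures are saved under pics/ and viewed, at most 10 in all, crops included, and the job is handed in when it is done.

Besides the shell and the picture viewer there is one more tool, called in YAML: its name, and indented under it one key for each argument. step_arm: Moves the arm, as the interface text tells. Its arguments: {"type":"object","properties":{"increments":{"type":"array","items":{"type":"array"}}},"required":["increments"]}

```bash
mkdir -p pics
python3 - <<'E'
from rig import arm,camera,camera_info
import cv2,numpy as np
s=arm.sense();print(s['clock'],s['tcp_pos'],np.round(s['tcp_rot'],3).tolist(),arm.finger_overhang,s['opening'])
for n in("top","side"):
    cv2.imwrite(f"pics/{n}0.png",camera(n)[:,:,::-1]);i=camera_info(n);print(n,i)
E
```

```text
0.0 [0.13919288 0.60891551 0.23231812] [[-0.975, 0.223, -0.0], [0.223, 0.975, -0.001], [0.0, -0.001, -1.0]] 0.019 0.09103169643379518
top {'fx': 504.954392742076, 'fy': 504.954392742076, 'cx': 319.73869455751856, 'cy': 202.71227434656143, 'R': array([[-9.91382815e-02, -9.95073494e-01,  5.85821478e-04],
       [-9.70145066e-01,  9.65236999e-02, -2.22489834e-01],
       [ 2.21337191e-01, -2.26255916e-02, -9.74934834e-01]]), 't': array([0.1587362 , 0.54693866, 1.13337268])}
side {'fx': 479.67107771813164, 'fy': 479.67107771813164, 'cx': 317.604898601673, 'cy': 193.23187588558966, 'R': array([[ 0.97202583, -0.23486201,  0.00236898],
       [-0.10751398, -0.45389138, -0.88454698],
       [ 0.20882175,  0.85954782, -0.46644509]]), 't': array([-0.47237042,  0.20475784,  0.8522305 ])}
```

View pics/top0.png

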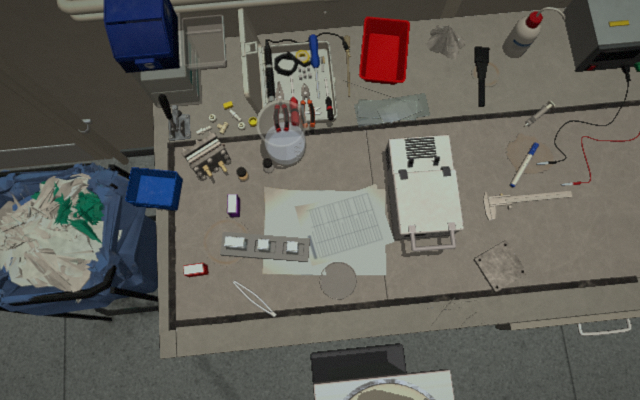

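View pics/side0.png

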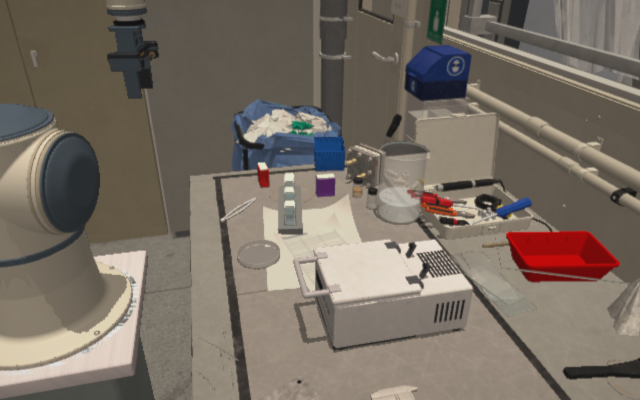

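The top view shows the photometer at (388–462, 137–250), with its handle bar running (413,248)–(455,242). The rack spans (222–310, 234–262) with three cells near (234,242), (263,245) and (292,247). The look-alikes are a purple cell at (233,205) and a red one at (195,270). I'll enlarge crops next.

Run:
```python
import cv2,numpy as np
t=cv2.imread("pics/top0.png")
a=cv2.resize(t[225:270,215:315],None,fx=8,fy=8,interpolation=cv2.INTER_CUBIC)  # 800x360
b=cv2.resize(t[205:265,385:475],(360,240),interpolation=cv2.INTER_CUBIC) #x4
c=cv2.resize(t[130:190,380:470],(360,240),interpolation=cv2.INTER_CUBIC)
o=np.zeros((600,800,3),np.uint8);o[:360]=a;o[360:,:360]=b;o[360:,400:760]=c
cv2.imwrite("pics/crop1.png",o)
```

```text
(no output)
```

View pics/crop1.png

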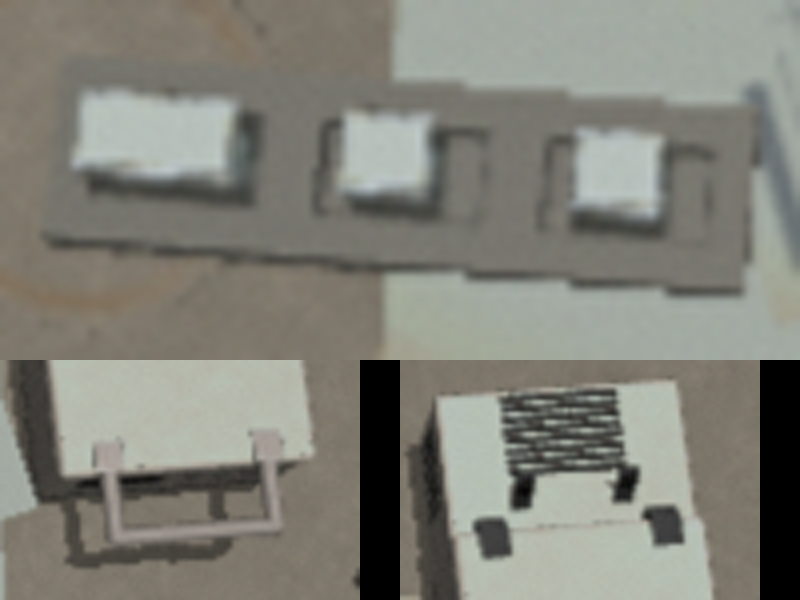

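The leftmost cell, at px (234.6,241.6), is the long one: its cover is about 20 px long against 11 px for the two cells at (263.5,244) and (292,247). It is white, not purple or red. The handle bar centreline runs (413.8,249.5)–(454.5,246.3).

```bash
cat > h.py <<'E'
from rig import arm,camera,camera_info
import cv2,numpy as np
def ray(i,uv,z):
    d=i['R'].T@np.array([(uv[0]-i['cx'])/i['fx'],(uv[1]-i['cy'])/i['fy'],1]);c=-i['R'].T@i['t']
    return c+d*(z-c[2])/d[2]
def proj(i,X):
    p=i['R']@np.array(X)+i['t'];return np.array([i['fx']*p[0]/p[2]+i['cx'],i['fy']*p[1]/p[2]+i['cy']])
E
python3 - <<'E'
from h import *
i=camera_info("top");np.set_printoptions(precision=4,suppress=True)
P={'hL':((413.75,249.5),.1),'hR':((454.5,246.25),.1),'rearL':((389.5,139.5),.092),'rearR':((449.5,135.25),.092),'lidFL':((400.5,233.75),.102),'lidFR':((463.5,229.5),.102),
'cell':((234.6,241.6),.062),'c1':((225,236.5),.062),'c2':((245,237.5),.062),'c3':((244,247.2),.062),'c4':((224.4,246.2),.062),'s1':((263.5,244),.062),'s2':((292.2,246.7),.062),
'rTL':((223.1,232.3),.018),'rTR':((309.4,238.1),.018),'rBL':((220.6,254.7),.018),'rBR':((308,260.5),.018)}
W={k:ray(i,*v) for k,v in P.items()}
for k,w in W.items(): print(k,w)
a=lambda p,q:np.degrees(np.arctan2(*(W[p]-W[q])[[1,0]]))
L=lambda p,q:np.linalg.norm(W[p]-W[q])
for p in [('hL','hR'),('rearL','rearR'),('lidFL','lidFR'),('c1','c2'),('c4','c3'),('cell','s2'),('cell','s1'),('rTL','rTR'),('rBL','rBR'),('rTL','rBL'),('rearL','lidFL')]: print(p,a(*p),L(*p))
E
```

```text
hL [ 0.4234 -0.0943  0.1   ]
hR [ 0.4216 -0.1864  0.1   ]
rearL [ 0.6898 -0.0755  0.092 ]
rearR [ 0.6862 -0.2188  0.092 ]
lidFL [ 0.4614 -0.0692  0.102 ]
lidFR [ 0.4569 -0.2121  0.102 ]
cell [0.4872 0.3099 0.062 ]
c1 [0.5014 0.3314 0.062 ]
c2 [0.4944 0.2852 0.062 ]
c3 [0.472 0.289 0.062]
c4 [0.4788 0.3341 0.062 ]
s1 [0.475  0.2435 0.062 ]
s2 [0.4621 0.1777 0.062 ]
rTL [0.5199 0.343  0.018 ]
rTR [0.4851 0.1363 0.018 ]
rBL [0.4661 0.352  0.018 ]
rBR [0.4315 0.1448 0.018 ]
('hL', 'hR') 88.87953636003418 0.09207226679342219
('rearL', 'rearR') 88.58970158806491 0.1433884595623715
('lidFL', 'lidFR') 88.20981559742062 0.14290374906276945
('c1', 'c2') 81.42973449686593 0.0467268985084229
('c4', 'c3') 81.38306082785354 0.04559956359301364
('cell', 's2') 79.23171805502122 0.13455827015971422
('cell', 's1') 79.54483098448698 0.0675455488715
('rTL', 'rTR') 80.43522022857043 0.209583064942462
('rBL', 'rBR') 80.5202324249607 0.210140596537932
('rTL', 'rBL') -9.561211684823226 0.054500826862374195
('rearL', 'lidFL') -1.5655418596336284 0.228646754148565
```

The measurements agree with the given sizes: the photometer yaw is about -1.4°, the handle is at (0.4225,-0.140), the origin at (0.5305,-0.143), and the cell at (0.487,0.310) with a yaw of about -9.3°. I'll start by turning the tool so the fingers close along photometer x.

step_arm:
  increments:
    - [3.0, [0, 0, 0], 0.137]
    - [3.0, [0, 0, 0], 0.137]
    - [3.0, [0, 0, 0], 0.137]
    - [3.0, [0, 0, 0], 0.137]
    - [3.0, [0, 0, 0], 0.137]
    - [3.0, [0, 0, 0], 0.137]
    - [3.0, [0, 0, 0], 0.137]
    - [3.0, [0, 0, 0], 0.137]

```text
clock: 0.9
tcp_pos: [0.1393, 0.6091, 0.2326]
tcp_rot: [[-0.242, 0.97, -0.0], [0.97, 0.242, -0.001], [-0.001, -0.0, -1.0]]
contact_force: [-0.1, 0.3, 0.6]
opening: 0.031
finger_force: 0.0
```

step_arm:
  increments:
    - [3.0, [0, 0, 0], 0.137]
    - [3.0, [0, 0, 0], 0.137]
    - [3.0, [-2, 4, 0], 0]
    - [3.0, [-3, 3, 0], 0]
    - [3.0, [-3, 3, 0], 0]
    - [3.0, [-3, 3, 0], 0]
    - [3.0, [-3, 3, 0], 0]
    - [3.0, [-3, 3, 0], 0]

```text
clock: 1.7
tcp_pos: [0.326, 0.4333, 0.2328]
tcp_rot: [[0.024, 1.0, -0.0], [1.0, -0.024, -0.0], [-0.0, -0.0, -1.0]]
contact_force: [0.9, -0.7, 0.6]
opening: 0.03
finger_force: 0.0
```

step_arm:
  increments:
    - [3.0, [-4, 1, 0], 0]
    - [3.0, [-4, 1, 0], 0]
    - [3.0, [-4, 1, 0], 0]
    - [3.0, [-4, 1, 0], 0]
    - [3.0, [-4, 1, 0], 0]
    - [3.0, [-4, 1, 0], 0]
    - [3.0, [-4, 1, 0], 0]
    - [3.0, [-4, 1, 0], 0]

```text
clock: 2.5
tcp_pos: [0.3974, 0.1114, 0.2329]
tcp_rot: [[0.024, 1.0, -0.0], [1.0, -0.024, -0.0], [-0.0, -0.0, -1.0]]
contact_force: [0.7, 1.1, -0.1]
opening: 0.0302
finger_force: 0.0
```

step_arm:
  increments:
    - [3.0, [-4, 0.5, 0], 0]
    - [3.0, [-4, 0.5, 0], 0]
    - [3.0, [-4, 0.5, 0], 0]
    - [3.0, [-4, 0.5, 0], 0]
    - [3.0, [-4, 0.5, 0], 0]
    - [3.0, [-4, 0.5, 0], 0]
    - [3.0, [-1.2, 0.1, 3], 0]
    - [3.0, [0, 0, 0], 0]

```text
clock: 3.3
tcp_pos: [0.4211, -0.1408, 0.2006]
tcp_rot: [[0.027, 1.0, -0.004], [1.0, -0.027, 0.002], [0.001, -0.004, -1.0]]
contact_force: [0.1, 0.8, 0.4]
opening: 0.0302
finger_force: 0.0
```

Run:
```python
from h import *
s=arm.sense();print(s['tcp_pos'],s['clock'])
i=camera_info("wrist");w=camera("wrist");print(-i['R'].T@i['t'])
print(proj(i,[.4225,-.140,.1]), proj(i,[.4225+.01,-.140,.1]))
cv2.imwrite("pics/w1.png",w[:,:,::-1])
```

```text
[ 0.42112655 -0.14078961  0.20063817] 3.3
[ 0.42302791 -0.07246358  0.35318744]
[320.10621265 202.91469496] [332.62209544 202.5991731 ]
```

View pics/w1.png

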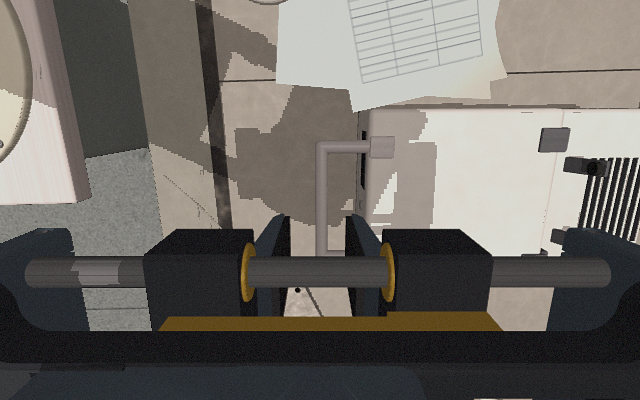

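The wrist view shows the bar at column 321 (predicted 320), spanning rows 143–255 (predicted middle 203), so it sits between the fingers. Descending.

step_arm:
  increments:
    - [3.0, [0, 0.1, 3], 0]
    - [3.0, [0, 0, 3], 0]
    - [3.0, [0, 0, 2], 0]
    - [3.0, [0, 0, 1.6], 0]
    - [3.0, [0, 0, 0], 0]
    - [0.6, [0, 0, 0], 0]
    - [0.6, [0, 0, 0], 0]
    - [0.6, [0, 0, 0], 0]

```text
clock: 4.15
tcp_pos: [0.4237, -0.1397, 0.1078]
tcp_rot: [[0.024, 1.0, 0.001], [1.0, -0.024, -0.001], [-0.001, 0.001, -1.0]]
contact_force: [-2.6, -1.6, 4.3]
opening: 0.0098
finger_force: 30.2
```

step_arm:
  increments:
    - [0.6, [0, 0, 0], 0]
    - [0.6, [0, 0, 0], 0]

```text
clock: 4.35
tcp_pos: [0.4237, -0.1398, 0.1078]
tcp_rot: [[0.024, 1.0, 0.001], [1.0, -0.024, -0.0], [-0.0, 0.001, -1.0]]
contact_force: [-0.8, 2.4, 10.5]
opening: 0.0088
finger_force: 30.0
```

Run:
```python
import numpy as np
c=0
for k in range(1,41):
    f=lambda a:17.6*np.array([-np.cos(a),np.sin(a)])
    a0=.05*(k-1)-.017;a=.05*k-.017
    print(k,np.round(f(a)-f(a0),2), end=' ')
```

```text
1 [0.01 0.88] 2 [0.05 0.88] 3 [0.09 0.87] 4 [0.14 0.87] 5 [0.18 0.86] 6 [0.22 0.85] 7 [0.27 0.84] 8 [0.31 0.82] 9 [0.35 0.81] 10 [0.39 0.79] 11 [0.43 0.77] 12 [0.47 0.75] 13 [0.5  0.72] 14 [0.54 0.7 ] 15 [0.57 0.67] 16 [0.6  0.64] 17 [0.64 0.61] 18 [0.67 0.58] 19 [0.69 0.54] 20 [0.72 0.51] 21 [0.74 0.47] 22 [0.77 0.43] 23 [0.79 0.39] 24 [0.81 0.35] 25 [0.82 0.31] 26 [0.84 0.27] 27 [0.85 0.23] 28 [0.86 0.19] 29 [0.87 0.14] 30 [0.87 0.1 ] 31 [0.88 0.06] 32 [0.88 0.01] 33 [ 0.88 -0.03] 34 [ 0.88 -0.08] 35 [ 0.87 -0.12] 36 [ 0.86 -0.16] 37 [ 0.86 -0.21] 38 [ 0.84 -0.25] 39 [ 0.83 -0.29] 40 [ 0.81 -0.33]
```

step_arm:
  increments:
    - [0.6, [0, 0.01, -0.88], 0]
    - [0.6, [0, 0.05, -0.88], 0]
    - [0.6, [0, 0.09, -0.87], 0]
    - [0.6, [0, 0.14, -0.87], 0]
    - [0.6, [0, 0.18, -0.86], 0]
    - [0.6, [0, 0.22, -0.85], 0]

```text
clock: 4.95
tcp_pos: [0.4329, -0.1402, 0.1607]
tcp_rot: [[0.025, 1.0, 0.006], [1.0, -0.025, -0.001], [-0.001, 0.006, -1.0]]
contact_force: [19.7, 7.0, -8.5]
opening: 0.0094
finger_force: 30.0
```

Run:
```python
from h import *
cv2.imwrite("pics/s1.png",cv2.resize(camera("side")[170:360,240:500,::-1],None,fx=3,fy=3))
```

```text
(no output)
```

View pics/s1.png

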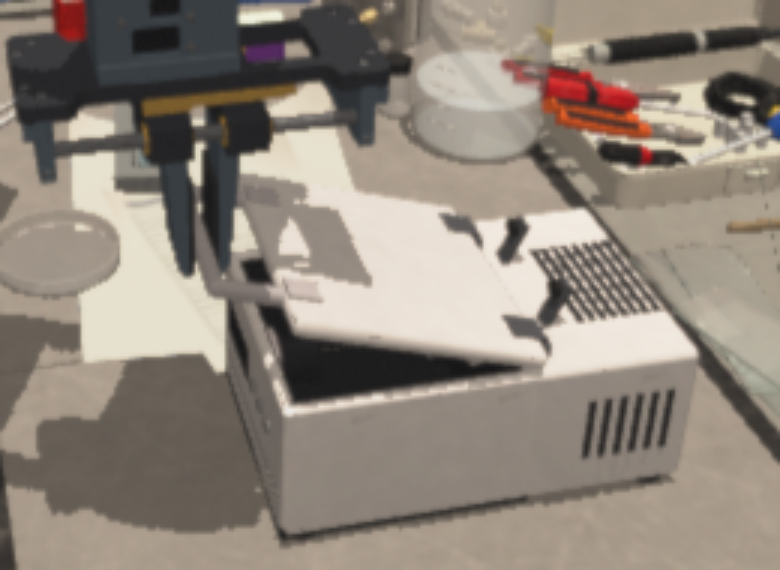

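The side crop shows the lid ajar at about 0.3 rad, with the bar held between the fingers. I'll continue along the arc.

step_arm:
  increments:
    - [0.6, [0, 0.35, -0.84], 0]
    - [0.6, [0, 0.35, -0.82], 0]
    - [0.6, [0, 0.37, -0.81], 0]
    - [0.6, [0, 0.4, -0.79], 0]
    - [0.6, [0, 0.43, -0.77], 0]
    - [0.6, [0, 0.47, -0.75], 0]
    - [0.6, [0, 0.5, -0.72], 0]
    - [0.6, [0, 0.54, -0.7], 0]

```text
clock: 5.8
tcp_pos: [0.4697, -0.1412, 0.2223]
tcp_rot: [[0.025, 1.0, 0.011], [1.0, -0.025, -0.001], [-0.001, 0.011, -1.0]]
contact_force: [45.4, 0.6, -44.3]
opening: 0.0096
finger_force: 30.0
```

step_arm:
  increments:
    - [0.6, [0, 0.5, 0.3], 0]
    - [0.6, [0, 0, 0], 0]

```text
clock: 6.0
tcp_pos: [0.4675, -0.1409, 0.2186]
tcp_rot: [[0.023, 1.0, -0.004], [1.0, -0.023, -0.001], [-0.001, -0.004, -1.0]]
contact_force: [-13.8, -4.1, 10.7]
opening: 0.0096
finger_force: 30.0
```

step_arm:
  increments:
    - [0.6, [0, 0.57, -0.68], 0]
    - [0.6, [0, 0.6, -0.65], 0]
    - [0.6, [0, 0.62, -0.61], 0]
    - [0.6, [0, 0.65, -0.58], 0]
    - [0.6, [0, 0.68, -0.55], 0]
    - [0.6, [0, 0.71, -0.51], 0]
    - [0.6, [0, 0.73, -0.48], 0]
    - [0.6, [0, 0, 0], 0]

```text
clock: 6.8
tcp_pos: [0.5162, -0.1421, 0.2592]
tcp_rot: [[0.024, 1.0, 0.001], [1.0, -0.024, -0.0], [-0.0, 0.001, -1.0]]
contact_force: [-3.6, -5.2, 3.1]
opening: 0.0093
finger_force: 30.0
```

step_arm:
  increments:
    - [0.6, [0, 0.79, -0.39], 0]
    - [0.6, [0, 0.81, -0.35], 0]
    - [0.6, [0, 0.82, -0.31], 0]
    - [0.6, [0, 0.84, -0.27], 0]
    - [0.6, [0, 0.85, -0.23], 0]
    - [0.6, [0, 0.86, -0.19], 0]
    - [0.6, [0, 0.87, -0.14], 0]
    - [0.6, [0, 0, 0], 0]

```text
clock: 7.6
tcp_pos: [0.5746, -0.1434, 0.2776]
tcp_rot: [[0.024, 1.0, 0.001], [1.0, -0.024, -0.0], [-0.0, 0.001, -1.0]]
contact_force: [-2.1, -4.2, 5.9]
opening: 0.009
finger_force: 30.0
```

step_arm:
  increments:
    - [0.6, [0, 0.87, -0.1], 0]
    - [0.6, [0, 0.88, -0.06], 0]
    - [0.6, [0, 0.88, -0.01], 0]
    - [0.6, [0, 0.88, 0.03], 0]
    - [0.6, [0, 0.88, 0.08], 0]
    - [0.6, [0, 0.87, 0.12], 0]
    - [0.6, [0, 0.86, 0.16], 0]
    - [0.6, [0, 0, 0], 0]

```text
clock: 8.4
tcp_pos: [0.6358, -0.1448, 0.2749]
tcp_rot: [[0.024, 1.0, 0.001], [1.0, -0.024, 0.0], [0.0, 0.001, -1.0]]
contact_force: [-0.8, -3.5, 2.3]
opening: 0.0092
finger_force: 30.0
```

step_arm:
  increments:
    - [0.6, [0, 0.86, 0.21], 0]
    - [0.6, [0, 0.84, 0.25], 0]
    - [0.6, [0, 0.83, 0.29], 0]
    - [0.6, [0, 0.81, 0.33], 0]
    - [0.6, [0, 0.2, 0.1], 0]
    - [0.6, [0, 0, 0], 0]

```text
clock: 9.0
tcp_pos: [0.6704, -0.1457, 0.2631]
tcp_rot: [[0.024, 1.0, 0.0], [1.0, -0.024, 0.0], [0.0, 0.0, -1.0]]
contact_force: [-0.6, -2.4, 1.4]
opening: 0.009
finger_force: 30.0
```

step_arm:
  increments:
    - [0.6, [0, 0.3, 0.14], 0]
    - [0.6, [0, 0, 0], 0]

```text
clock: 9.2
tcp_pos: [0.673, -0.1457, 0.2619]
tcp_rot: [[0.024, 1.0, -0.0], [1.0, -0.024, 0.0], [0.0, -0.0, -1.0]]
contact_force: [-0.9, -2.4, -0.2]
opening: 0.0091
finger_force: 30.0
```

step_arm:
  increments:
    - [0.6, [0, 0.3, 0.14], 0]
    - [0.6, [0, 0, 0], 0]

```text
clock: 9.4
tcp_pos: [0.6756, -0.1458, 0.2607]
tcp_rot: [[0.024, 1.0, -0.001], [1.0, -0.024, 0.0], [0.0, -0.001, -1.0]]
contact_force: [-4.2, -1.4, 2.6]
opening: 0.0092
finger_force: 30.0
```

The force shows it reaching the stop, so I'll let go and retreat upward.

step_arm:
  increments:
    - [3.0, [0, 0, 0], 0]
    - [3.0, [0, 0, 0], 0]
    - [3.0, [0, 0, 0], 0]
    - [3.0, [0, 0, -2], 0]
    - [3.0, [0, 0, -3], 0]
    - [3.0, [0, 0, -3], 0]
    - [3.0, [0, 0, 0], 0]
    - [3.0, [0, 0, 0], 0]

```text
clock: 10.2
tcp_pos: [0.6762, -0.1458, 0.3411]
tcp_rot: [[0.024, 1.0, 0.001], [1.0, -0.024, -0.0], [-0.0, 0.001, -1.0]]
contact_force: [0.1, -0.0, -1.1]
opening: 0.03
finger_force: 0.0
```

Run:
```python
from h import *
s=camera("side")[:,:,::-1];t=camera("top")[:,:,::-1]
cv2.imwrite("pics/s2.png",np.vstack([cv2.resize(s[120:370,230:530],(600,500)[:2])[:300*5//3],]))
cv2.imwrite("pics/t2.png",t)
print(arm.sense()['tcp_pos'])
```

```text
[ 0.67562295 -0.14566172  0.33958213]
```

View pics/s2.png

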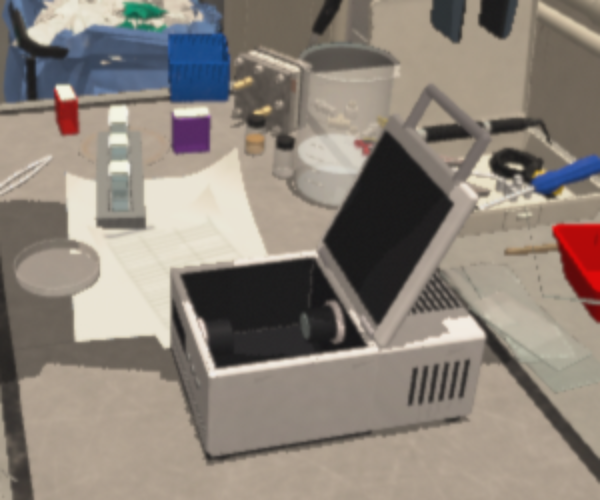

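The side crop confirms the lid is fully open, leaning back on its stop, and the fingers are clear. Both lens barrels are visible in the well. Next I'll move over the long cell with the yaw set to -9.4°.

step_arm:
  increments:
    - [5.0, [0, 0, 0], 0.14]
    - [5.0, [3.5, -2.2, 0], 0]
    - [5.0, [3.5, -2.2, 0], 0]
    - [5.0, [3.5, -2.2, 0], 0]
    - [5.0, [3.5, -2.2, 0], 0]
    - [5.0, [3.5, -2.2, 0], 0]
    - [5.0, [3.5, -2.2, 0], 0]
    - [5.0, [3.5, -2.2, 0], 0]

```text
clock: 11.1
tcp_pos: [0.5627, 0.1224, 0.3396]
tcp_rot: [[0.163, 0.987, -0.002], [0.987, -0.163, -0.0], [-0.0, -0.002, -1.0]]
contact_force: [0.3, 1.0, -0.5]
opening: 0.0499
finger_force: 0.0
```

step_arm:
  increments:
    - [5.0, [3.5, -2.2, 1], 0]
    - [5.0, [3.5, -2.2, 2], 0]
    - [5.0, [3.5, -2.2, 3], 0]
    - [5.0, [3.5, -2.2, 3], 0]
    - [5.0, [3.4, -1.9, 3], 0]
    - [5.0, [0, 0, 2], 0]
    - [5.0, [0, 0, 0], 0]

```text
clock: 11.8
tcp_pos: [0.4851, 0.3085, 0.1985]
tcp_rot: [[0.161, 0.987, -0.006], [0.987, -0.161, -0.003], [-0.004, -0.005, -1.0]]
contact_force: [-0.4, -0.3, -0.4]
opening: 0.0498
finger_force: 0.0
```

Run:
```python
from h import *
s=arm.sense();print(s['tcp_pos'],s['tcp_rot'][:,1],s['clock'],s['qpos'])
i=camera_info("wrist");w=camera("wrist");print(-i['R'].T@i['t'])
u=np.array([np.cos(np.radians(-9.4)),np.sin(np.radians(-9.4)),0]);v=np.array([-u[1],u[0],0]);c=np.array([.4867,.3103,.058])
for a,b in((1,1),(1,-1),(-1,-1),(-1,1)): print(proj(i,c+a*.012*u+b*.0235*v))
cv2.imwrite("pics/w2.png",w[:,:,::-1])
```

```text
[0.48514849 0.30849    0.19853327] [ 0.98686864 -0.16144439 -0.00509833] 11.8 [ 4.62546768e-01  4.62096809e-01  1.50978162e+00 -4.42508083e-05
  1.17602908e+00  6.24710607e-01]
[0.4966764  0.37661883 0.35071865]
[333.38507222 164.09438987]
[332.69271865 214.1820947 ]
[306.97924549 214.10649432]
[306.6457969  164.03332074]
```

View pics/w2.png

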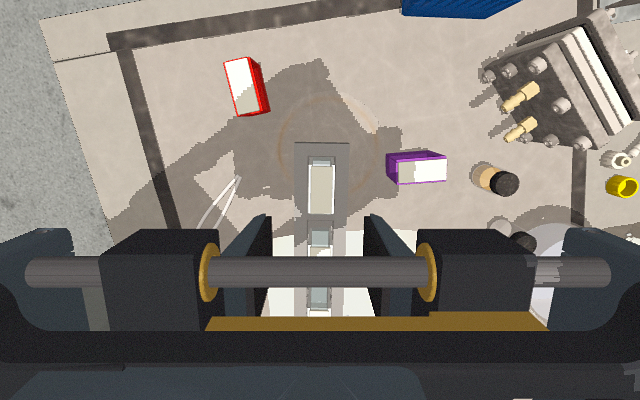

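Run:
```python
import cv2
w=cv2.imread("pics/w2.png")[135:235,280:365]
cv2.imwrite("pics/w2c.png",cv2.resize(w,None,fx=6,fy=6,interpolation=cv2.INTER_CUBIC))
```

```text
(no output)
```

View pics/w2c.png

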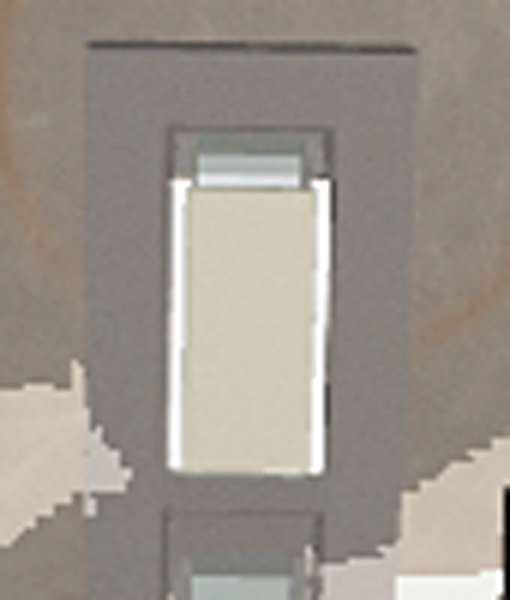

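The enlarged crop shows a plain cell with clear ends and no colour. Its glass top spans cols 308–335 and rows 165–214 (predicted 307–333 and 164–214), i.e. 47 × 25 mm, so it is the long cell and about 1 mm further along +y tool. Descending to z ≈ 0.042.

step_arm:
  increments:
    - [5.0, [0, 0.1, 3], 0]
    - [5.0, [0, 0, 3], 0]
    - [5.0, [0, 0, 3], 0]
    - [5.0, [0, 0, 3], 0]
    - [5.0, [0, 0, 2], 0]
    - [5.0, [0, 0, 1], 0]
    - [5.0, [0, 0, 0.5], 0]
    - [5.0, [0, 0, 0], 0]

```text
clock: 12.65
tcp_pos: [0.4891, 0.3083, 0.0474]
tcp_rot: [[0.164, 0.986, 0.001], [0.986, -0.164, 0.0], [0.0, 0.001, -1.0]]
contact_force: [0.5, 0.1, -0.3]
opening: 0.0503
finger_force: 0.0
```

step_arm:
  increments:
    - [5.0, [0.2, -0.15, 0.4], 0]
    - [5.0, [0, 0, 0], 0]
    - [5.0, [0, 0, 0], 0]

```text
clock: 12.95
tcp_pos: [0.4875, 0.3109, 0.0434]
tcp_rot: [[0.163, 0.987, 0.001], [0.987, -0.163, 0.0], [0.0, 0.001, -1.0]]
contact_force: [-0.5, -0.7, -0.8]
opening: 0.0501
finger_force: 0.0
```

step_arm:
  increments:
    - [1.5, [0, 0, 0], 0]
    - [1.5, [0, 0, 0], 0]
    - [1.5, [0, 0, 0], 0]
    - [1.5, [0, 0, 0], 0]
    - [1.5, [0, 0, 0], 0]

```text
clock: 13.45
tcp_pos: [0.4874, 0.3106, 0.0429]
tcp_rot: [[0.163, 0.987, 0.0], [0.987, -0.163, 0.0], [0.0, 0.0, -1.0]]
contact_force: [0.1, -0.3, 2.5]
opening: 0.0239
finger_force: 30.0
```

step_arm:
  increments:
    - [1.5, [0, 0, -1], 0]
    - [1.5, [0, 0, -2], 0]
    - [1.5, [0, 0, -2.5], 0]
    - [1.5, [0, 0, -2.5], 0]
    - [1.5, [0, 0, -2.5], 0]
    - [1.5, [0, 0, -2.5], 0]
    - [1.5, [0, 0, -2], 0]
    - [1.5, [0, 0, -1], 0]

```text
clock: 14.25
tcp_pos: [0.4878, 0.3109, 0.2052]
tcp_rot: [[0.163, 0.987, 0.002], [0.987, -0.163, 0.001], [0.001, 0.002, -1.0]]
contact_force: [0.1, 0.6, -1.7]
opening: 0.0242
finger_force: 30.0
```

step_arm:
  increments:
    - [1.5, [0, 0, 0], -0.12]
    - [1.5, [0, 0, 0], -0.12]
    - [1.5, [0, 0, 0], -0.12]
    - [1.5, [0, 0, 0], -0.12]
    - [1.5, [0, 0, 0], -0.12]
    - [1.5, [0, 0, 0], -0.12]
    - [1.5, [0, 0, 0], -0.12]
    - [1.5, [0, 0, 0], -0.12]

```text
clock: 15.05
tcp_pos: [0.487, 0.3104, 0.2026]
tcp_rot: [[-0.718, 0.696, -0.001], [0.696, 0.718, -0.0], [0.0, -0.001, -1.0]]
contact_force: [0.1, 0.0, -0.6]
opening: 0.0238
finger_force: 30.0
```

step_arm:
  increments:
    - [1.5, [0, 0, 0], -0.12]
    - [1.5, [0, 0, 0], -0.12]
    - [1.5, [0, 0, 0], -0.12]
    - [1.5, [0, 0, 0], -0.12]
    - [1.5, [0, 0, 0], -0.12]
    - [1.5, [0, 0, 0], -0.11]
    - [1.5, [0, 0, 0], 0]
    - [1.5, [0, 0, 0], 0]

```text
clock: 15.85
tcp_pos: [0.4872, 0.3105, 0.2027]
tcp_rot: [[-0.998, 0.068, -0.0], [0.068, 0.998, -0.0], [0.0, -0.0, -1.0]]
contact_force: [-0.5, 0.5, -1.1]
opening: 0.0239
finger_force: 30.0
```

step_arm:
  increments:
    - [1.5, [0, 0, 0], -0.044]
    - [1.5, [-0.4, -3, 0], 0]
    - [1.5, [-0.4, -4, 0], 0]
    - [1.5, [-0.5, -4, 0], 0]
    - [1.5, [-0.5, -4, 0], 0]
    - [1.5, [-0.5, -4, 0], 0]
    - [1.5, [-0.5, -4, 0], 0]
    - [1.5, [-0.5, -4, 0], 0]

```text
clock: 16.65
tcp_pos: [0.5146, 0.0384, 0.2029]
tcp_rot: [[-1.0, 0.024, -0.0], [0.024, 1.0, -0.0], [0.0, -0.0, -1.0]]
contact_force: [1.4, 0.1, -0.9]
opening: 0.0237
finger_force: 30.0
```

step_arm:
  increments:
    - [1.5, [-0.5, -4, 0], 0]
    - [1.5, [-0.5, -4, 0], 0]
    - [1.5, [-0.5, -4, 0], 0]
    - [1.5, [-0.6, -3.5, 0], 0]
    - [1.5, [0, -2.7, 0], 0]
    - [1.5, [0, 0, 0], 0]
    - [1.5, [0, 0, 0], 0]
    - [1.5, [0, 0, 0], 0]

```text
clock: 17.45
tcp_pos: [0.5318, -0.1416, 0.2028]
tcp_rot: [[-1.0, 0.022, -0.0], [0.022, 1.0, 0.0], [0.0, 0.0, -1.0]]
contact_force: [0.7, -0.2, -1.2]
opening: 0.0238
finger_force: 30.0
```

Run:
```python
from h import *
s=arm.sense();print(s['tcp_pos'],s['tcp_rot'][:,1],s['clock'])
w=camera("wrist")[:,:,::-1];t=camera("top")[:,:,::-1]
o=np.zeros((600,800,3),np.uint8)
o[:300,:480]=cv2.resize(w,(480,300))
o[300:,:400]=cv2.resize(t[130:265,375:475][-75:],(400,300),interpolation=cv2.INTER_CUBIC)
sd=camera("side")[:,:,::-1][210:360,300:490]
o[300:,400:780]=cv2.resize(sd,(380,300))
cv2.imwrite("pics/m3.png",o);cv2.imwrite("pics/w3.png",w);cv2.imwrite("pics/t3.png",t);np.save("w3i.npy",camera_info("wrist"),allow_pickle=True)
```

```text
[ 0.53177564 -0.14156928  0.20282237] [2.15485150e-02 9.99767756e-01 3.08877656e-04] 17.45
```

View pics/m3.png

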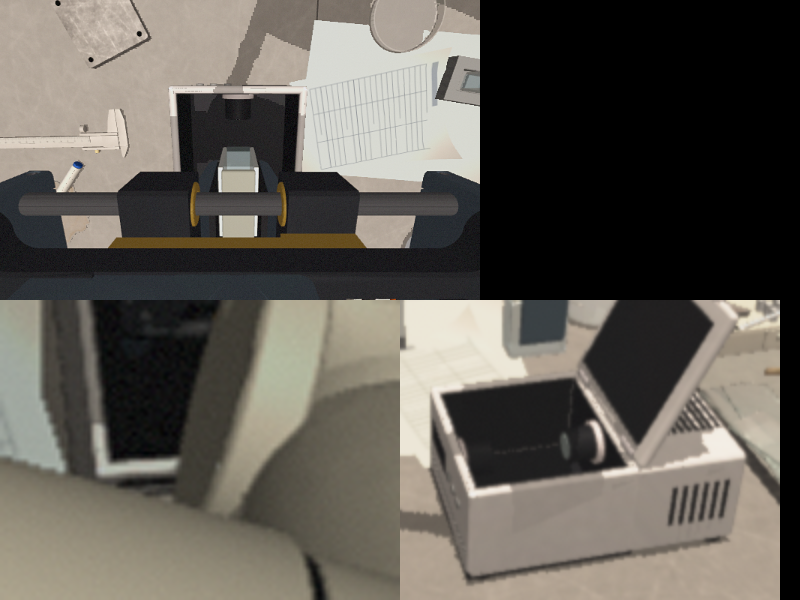

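The montage shows the cell held above the open well. In the wrist view the well's rim spans columns ≈225–409, the front barrel is centred near 318, and the cell is centred near 317. I'll check this numerically.

Run:
```python
from h import *
np.set_printoptions(precision=1,suppress=True,linewidth=200)
i=camera_info("wrist");s=arm.sense();print(s['tcp_pos'].round(4))
g=cv2.cvtColor(cv2.imread("pics/w3.png"),cv2.COLOR_BGR2GRAY).astype(int)
for r in(150,180): print(r,g[r,222:246],g[r,392:416])
print('barrel r155',g[153,288:345]); print('col',g[106:135,350])
o=np.array([.5303,-.143,0]);a=np.radians(-1.4);R=np.array([[np.cos(a),-np.sin(a),0],[np.sin(a),np.cos(a),0],[0,0,1]])
for p in([-.07,.073,.092],[-.07,-.073,.092],[-.062,.065,.092],[-.062,-.065,.092],[-.033,0,.066],[-.033,.015,.066],[-.033,-.015,.066],[-.04,.065,.092],[-.04,-.065,.092]): print(p,proj(i,o+R@np.array(p)))
```

```text
[ 0.5 -0.1  0.2]
150 [172 175 174 173 153 212 220 228 228 229 226 216 208 171  76  43   8  15  13  19  16  10  20  24] [ 14  20  10  13   7  66 148 203 212 224 232 230 228 225 212 203 218 217 216 217 217 217 217 215]
180 [171 169 168 169 172 170 128 153 162 168 171 172 167 163 158 129  63   1  16  13  28  22  14  20] [ 23  12  13  34 102 144 153 161 170 168 166 167 156 148 222 218 217 216 219 217 216 215 218 215]
barrel r155 [30 31 30 39 38 40 28 41 35 35 35 39 22 21 22 21 12 28 28 20 24 21 25 36 31 33 35 25 43 38 34 39 35 33 24 32 26 22 25 15 24 21 24 23 31 21 32 32 30 41 35 31 34 35 34 35 34]
col [173 173 173 176 175 173 179  78  73 205 219 157 234 230 229 227 220 214 121  59  58  58  65  61  56  36  40  26  31]
[-0.07, 0.073, 0.092] [410.4 112.8]
[-0.07, -0.073, 0.092] [222.5 112. ]
[-0.062, 0.065, 0.092] [399.4 123.3]
[-0.062, -0.065, 0.092] [233.4 122.6]
[-0.033, 0, 0.066] [316.4 156. ]
[-0.033, 0.015, 0.066] [333.4 156.1]
[-0.033, -0.015, 0.066] [299.4 156. ]
[-0.04, 0.065, 0.092] [397.6 151.5]
[-0.04, -0.065, 0.092] [235.  150.9]
```

The edges agree to about 1 mm; the refined beam middle is (0.531,-0.1426). I'll lower to TCP z = 0.076.

step_arm:
  increments:
    - [1.5, [0, -0.1, 2], 0]
    - [1.5, [0, 0, 2], 0]
    - [1.5, [0, 0, 2], 0]
    - [1.5, [0, 0, 2], 0]
    - [1.5, [0, 0, 2], 0]
    - [1.5, [0, 0, 1], 0]
    - [1.5, [0, 0, 1], 0]
    - [1.5, [0, 0, 0], 0]

```text
clock: 18.4
tcp_pos: [0.5316, -0.1431, 0.0822]
tcp_rot: [[-1.0, 0.021, -0.001], [0.021, 1.0, 0.0], [0.001, 0.0, -1.0]]
contact_force: [1.1, 0.1, -0.8]
opening: 0.0236
finger_force: 30.0
```

step_arm:
  increments:
    - [1.5, [0, 0, 0.6], 0]
    - [1.5, [0, 0, 0], 0]
    - [1.5, [0, 0, 0], 0]
    - [1.5, [0, 0, 0], 0]
    - [1.5, [0, 0, 0], 0]

```text
clock: 18.9
tcp_pos: [0.5321, -0.1435, 0.0772]
tcp_rot: [[-1.0, 0.021, 0.0], [0.021, 1.0, -0.0], [-0.0, -0.0, -1.0]]
contact_force: [0.1, 1.2, -1.1]
opening: 0.0238
finger_force: 30.0
```

Run:
```python
from h import *
w=camera("wrist")[:,:,::-1];sd=camera("side")[:,:,::-1]
o=np.zeros((600,780,3),np.uint8)
o[:360,:600]=cv2.resize(w[70:250,170:470],(600,360));o[360:,:400]=cv2.resize(sd[180:345,270:545],(400,240))
cv2.imwrite("pics/m4.png",o);s=arm.sense();print(s['tcp_pos'],s['contact_force'],s['clock'])
```

```text
[ 0.53202912 -0.14347525  0.0771009 ] [ 0.07917817 -0.30822659 -0.92703115] 19.0
```

View pics/m4.png

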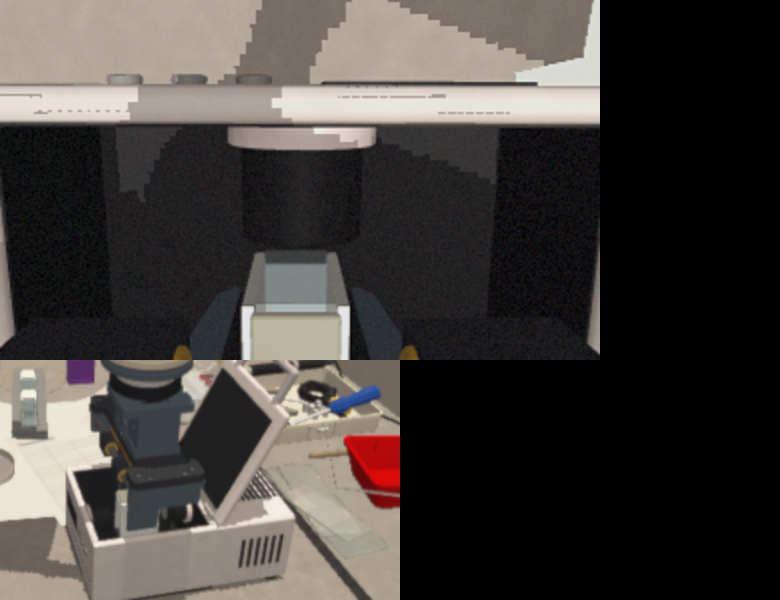

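The wrist view shows the barrel centred at column 302 and the cell at 297 (crop pixels), so the cell is about 1 mm low in y with a gap to the barrel. The lid is still open. A 1 mm trim, then settle and hand in.

step_arm:
  increments:
    - [1.5, [0, 0.1, 0.1], 0]
    - [1.5, [0, 0, 0], 0]
    - [1.5, [0, 0, 0], 0]
    - [1.5, [0, 0, 0], 0]
    - [1.5, [0, 0, 0], 0]

```text
clock: 19.5
tcp_pos: [0.532, -0.1424, 0.0759]
tcp_rot: [[-1.0, 0.021, 0.0], [0.021, 1.0, -0.0], [-0.0, -0.0, -1.0]]
contact_force: [0.6, 0.2, -0.5]
opening: 0.024
finger_force: 30.0
```

```bash
python3 -c "
from rig import arm
s=arm.sense();print(s['tcp_pos'],s['contact_force'],s['finger_force']);print(arm.hand_in())"
```

```text
[ 0.53198029 -0.1424088   0.07588893] [ 0.60617365  0.20079252 -0.45402149] 29.99969244003296
the job is handed in; nothing more can be done
None
```

I handed the job in at 19.5 s, with the lid open on its stop and let go, and the long cell held upright by its frosted faces in the light path, about 1 mm from centre by my measurements; `hand_in()` returned no verdict.

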